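# Back the vial carousel up one notch

## Task

The hand-turned vial carousel was clicked on one place too far, and the red-capped vial has gone past the needle guide without its dose. With your fingertips only, grasping and lifting nothing: push the pawl's green ball over so that the pawl lifts out of the toothed rim and stays up, push a ball of the black star handle clockwise (seen from above) to bring the carousel back one notch, with the red-capped vial under the needle guide, then push the green ball back so that the pawl drops fully home in its notch. Do not click the carousel further on, keep off the vials, which must stay seated in their cups, and leave the other things on the bench where they are.

Things in the scene. Friction and masses are not known exactly. Their poses are not given: they have to be found in the camera images.
- carousel: Fixed white round base (200 mm across) of the hand-turned vial carousel. Origin on the bench under the wheel's upright axis. Its frame is called F: the pawl stands over the rim on F's -x side, the needle guide at 60 degrees counter-clockwise (from above) from F's +x. Notch floors of the brass toothed rim (radius 72 to 92 mm) are 40 mm above the bench, teeth 9 mm high. The guide's post is 133 mm high.
- pawl_lift (a joint): Ratchet pawl, a bell crank on a level pin along F's x at (-82, 40, 68) mm in F. 0 rad = down, nose home in a notch; 1.15 = tipped up on its rest; grows as the nose rises. Over-centre by its weight: left below about 0.63 it falls back down, above that it falls to 1.15 and stays. Half a newton at the ball tips it. With the nose on a tooth it reads 0.05 to 0.25.
- wheel_turn (a joint): Turning of the wheel, rad; forward (clicking on) = counter-clockwise from above = positive; starts at 0. One notch (one cup) is 0.524. The pawl, when down, lets it turn forward but not backward; with the nose home there is 0.065 rad of play either way. With the pawl up it turns freely both ways with light friction (1.5 N at the star balls) and stays where it is left.
- pawl_ball (a point): Centre of the green ball, 20 mm across, on the pawl's 48 mm finger arm (a 7 mm rod up from the pin). Pawl down: at (-82, 17, 110) mm in F; pawl up: at (-82, 70, 106). Pushed along F's +y it lifts the pawl, along F's -y it puts it down. Round it, within 60 mm, nothing else stands higher than 90 mm above the bench, except the black star handle.
- pawl_nose (a point): Middle of the underside of the pawl's nose, 6 mm wide along the rim and 10 mm across it. Down, it lies at (-82, 0, 41) mm in F. The pawl's bracket is an upright plate outside the rim, x -105 to -99, y 34 to 62 mm in F, up to 86 mm high.
- needle_guide (a point): Lower end of the thin steel tube under the white needle-guide bush, 83 mm above the bench and 58 mm from the wheel's axis, straight above the place where a vial is dosed. Fixed to the base.
- red_vial_mid (a point): Centre (half-way up) of the red-capped clear vial, 12 mm across, 32 mm high, loose in its cup. At the start it is one cup (30 degrees, counter-clockwise) past the needle guide; it turns with the wheel. The 12 blue cups, 13 mm deep, lie 30 degrees apart 58 mm from the axis, floors 40 mm above the bench, so vial tops are 72 mm above it.
- star_ball_0 (a point): Centre of a black ball, 15 mm across, on one arm of the three-armed star handle on top of the wheel: 42 mm from the axis and 98 mm above the bench, arm a 7 mm rod, the three 120 degrees apart. At the start this one points 240 degrees counter-clockwise from F's +x. It turns with the wheel; to turn the wheel backward push it clockwise.
- star_ball_1 (a point): Centre of a black ball, 15 mm across, on one arm of the three-armed star handle on top of the wheel: 42 mm from the axis and 98 mm above the bench, arm a 7 mm rod, the three 120 degrees apart. At the start this one points 0 degrees counter-clockwise from F's +x. It turns with the wheel; to turn the wheel backward push it clockwise.
- star_ball_2 (a point): Centre of a black ball, 15 mm across, on one arm of the three-armed star handle on top of the wheel: 42 mm from the axis and 98 mm above the bench, arm a 7 mm rod, the three 120 degrees apart. At the start this one points 120 degrees counter-clockwise from F's +x. It turns with the wheel; to turn the wheel backward push it clockwise.
- vial_00: A blue-capped clear vial, 12 mm across and 32 mm high, loose in a cup of the wheel; origin at its underside. To stay in its cup.
- vial_01: A black-capped amber vial, 12 mm across and 32 mm high, loose in a cup of the wheel; origin at its underside. To stay in its cup.
- vial_02: A blue-capped clear vial, 12 mm across and 32 mm high, loose in a cup of the wheel; origin at its underside. To stay in its cup.
- vial_04: A black-capped amber vial, 12 mm across and 32 mm high, loose in a cup of the wheel; origin at its underside. To stay in its cup.
- vial_05: A blue-capped clear vial, 12 mm across and 32 mm high, loose in a cup of the wheel; origin at its underside. To stay in its cup.
- vial_03: The red-capped vial again, origin at the centre of its underside, z along its axis.
- reagent_100: Bystander: clear reagent bottle with blue cap, 56 mm across, 100 mm high; origin at the centre of its underside. To be left alone.
- reagent_amber: Bystander: small amber bottle with white cap, 48 mm across, 86 mm high; origin at the centre of its underside. To be left alone.
- beaker_50: Bystander: small glass beaker, 45 mm across, 58 mm high; origin at the centre of its underside. To be left alone.
- timer: Bystander: white bench timer with three buttons, 64 x 64 x 19 mm; origin at the centre of its underside. To be left alone.
- vial_rack: Bystander: blue rack full of vials, 70 x 128 x 42 mm; origin at the centre of its underside. To be left alone.
- micro_syringe: Bystander: micro syringe lying flat, 12 x 166 x 10 mm; origin at the centre of its underside. To be left alone.
- wrench_8: Bystander: flat spanner lying down, 25 x 149 x 6 mm; origin at the centre of its underside. To be left alone.

How it is judged:
By the outcome, as a careful person would: the job done as asked, in the order asked, and still so for the second after the job is handed in, with the robot touching nothing.
It also fails if it takes over 58 s, if anything falls off the work surface, if the arm or the gripper's body presses on something with over 40 N, if the wrist force passes 120 N, or if a joint passes its speed limit or range.

## Robot

A 7-joint arm with a two-finger parallel gripper is mounted at the origin on a cart in front of the work surface, level with it; the furniture and walls round the work are solid. World frame = base frame: x ahead of the robot, y to its left, z up, the work surface at z = 0. Lengths are in mm, angles in rad, forces in N, time in s.
With the tool pointing down it reaches from about 400 to 900 mm from the base axis. Payload 5.6 kg.
Tool frame: the origin (TCP) lies midway between the tips of the shut fingers; the grasp point (between the pads) lies 19 mm behind it; z points along the fingers, y is the line along which they close (so a half turn about z gives the same grasp; the last joint's range is limited). The gripper opens to 92 mm and grips with 3 to 60 N. Pads are 20 mm wide; open, the fingers measure 128 mm over their backs; the gripper's body (75 mm by 189 mm) begins 69 mm behind the grasp point.
Start: joints at [-1.263, 0.468, -0.012, 1.603, 0.006, 1.071, -0.056], TCP at [223.413, 610.406, 214.592] pointing down, gripper open.
Joint ranges: [-2.53, 2.53], [-0.31, 2.02], [-1.57, 1.55], [0.28, 2.44], [-1.29, 4.43], [0.15, 1.84], [-2.92, 2.92]. Speed limits (rad/s): [2.57, 2.57, 3.14, 3.14, 3.14, 3.14, 3.14].

## Interface

Orientations are given as a unit quaternion [x, y, z, w].
In Python, from rig import r, imaging gives the robot as it stands.
- The arm moves only by the tool jog_arm, never from a script. Its argument "motion" is a list of rows, each a list of 3 entries, a list of its own where there are three numbers: the shift along the tool's x, y, z in m, then the turn, a rotation vector about the tool's x, y, z in degrees, then the closure in counts, from 0 (fully open) to 255 (shut). A call has 1 to 8 rows; each row shifts and turns the commanded pose from where the row before left it, along the tool's axes as they then stand; what a row does not reach is not made up. A row lasts 1/10 s, in which the tool goes at most 50 mm and 8.59 degrees, less where a joint would pass 70% of its speed; a pose out of reach is approached as far as the arm can. A call with a gripper value outside its range is refused whole. The fingers move at their own pace and stop on an object; "newtons" is the grip in N (left out, the last holds). Time passes only in rows, so rows that do not move let the fingers close. It gives the time, the measured TCP pose, the force, the opening and the grip force at its end, in the units of the state.
- r.observe(): the state, without advancing time (a new reading comes with each control period).
- imaging.grab_frame(name): name is "side" or "top"; returns the picture (480x640x3 uint8, blue, green, red); there is no depth.
- imaging.camera_params(name): a dict with "camera_matrix" (3x3 intrinsics, pixels), "T" (4x4, takes a point from camera to world coordinates). Camera axes: x right, y up, looking along -z (the intrinsics and any distortion apply to the point x, -y, -z); pixel columns grow to the right and rows downward; lengths in mm; the calibration is good to about 2 mm. A picture is of the moment at which its call begins. camera_params takes no time and is no camera call.
- r.sign_off(): hands the job in; it is judged then, once.
The state is a dict: "time_s": time; "joint_positions": joint angles; "joint_vel": joint speeds; "effort": joint torques, N m; "position": TCP position; "tool_rot": TCP orientation; "ft_force": force on the tool from outside, world axes, zero at the start; "torque": the same for the moment, N m; "width": finger opening in mm; "finger_force": force on a finger pad.
Only numpy, scipy, OpenCV 4.12 (cv2) and the standard library are available. Lean on these libraries where they do the work, as an engineer would, in place of code of your own. Each camera call takes 0.05 s, during which the arm holds its last target. There are 200 camera calls.

## Working session

There is one attempt and no reset: what is moved stays moved. The work goes in short steps, Python scripts to look and compute and a tool call to move; the robot and the scene stay as the last step left them, time stands still between calls to the robot, and variables do not carry over. Pictures are saved under pics/ and viewed, at most 10 in all, crops included, and the job is handed in when it is done.

Besides the shell and the picture viewer there is one more tool, called after "Emit:" as a command line: name --argument value ..., lists and objects as JSON in quotes. jog_arm: Moves the arm, as the interface text tells. Its arguments: {"type":"object","properties":{"motion":{"type":"array"},"newtons":{"type":"number"}},"required":["motion"]}

```bash
mkdir -p pics; python3 - <<'E'
from rig import r, imaging
import cv2
for n in("top","side"):
    cv2.imwrite(f"pics/{n}0.png",imaging.grab_frame(n)); p=imaging.camera_params(n); print(p["camera_matrix"],p["T"], [k for k in p])
s=r.observe(); print({k:s[k] for k in("time_s","position","tool_rot","width","ft_force")})
E
```

```text
[[484.77509657   0.         324.6507198 ]
 [  0.         484.77509657 240.04118544]
 [  0.           0.           1.        ]] [[ 1.86448520e-01  9.60346459e-01 -2.07295991e-01  3.63346166e+02]
 [-9.82461670e-01  1.82777231e-01 -3.68992100e-02 -8.79586719e+01]
 [ 2.45296147e-03  2.10540168e-01  9.77582130e-01  9.52049638e+02]
 [ 0.00000000e+00  0.00000000e+00  0.00000000e+00  1.00000000e+00]] ['camera_matrix', 'T']
[[441.57356629   0.         317.82049594]
 [  0.         441.57356629 242.05021914]
 [  0.           0.           1.        ]] [[ 2.55868546e-01  5.76579117e-01 -7.75943174e-01 -1.07401779e+02]
 [-9.66696789e-01  1.48165507e-01 -2.08672710e-01 -2.59737542e+02]
 [-5.34831284e-03  8.03494558e-01  5.95288074e-01  5.98308914e+02]
 [ 0.00000000e+00  0.00000000e+00  0.00000000e+00  1.00000000e+00]] ['camera_matrix', 'T']
{'time_s': 0.1, 'position': array([223.25138038, 609.89247519, 213.72605164]), 'tool_rot': array([ 1.74527589e-01,  9.84651951e-01, -8.06799545e-04, -6.53306692e-05]), 'width': 91.72800630155255, 'ft_force': array([-0.19967862,  0.13137124,  0.47600279])}
```

View pics/top0.png

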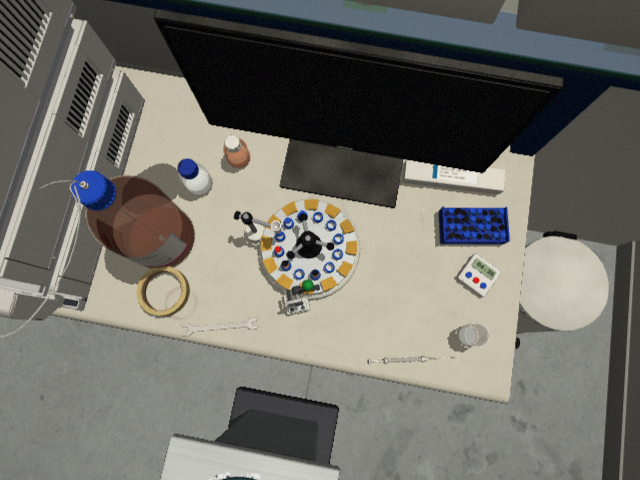

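View pics/side0.png

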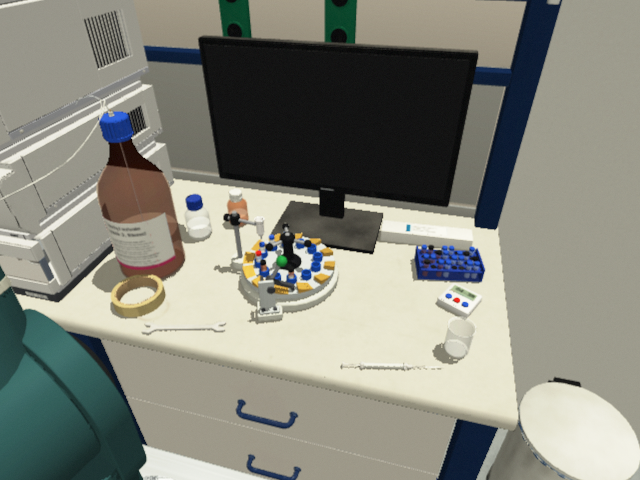

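```bash
cat > h.py <<'E'
from rig import r, imaging
import cv2, numpy as np
P={n:imaging.camera_params(n) for n in("top","side")}
def ray(n,uv):
    K,T=P[n]["camera_matrix"],P[n]["T"]
    d=np.linalg.solve(K,[uv[0],uv[1],1]); return T[:3,3],T[:3,:3]@(d*[1,-1,-1])
def onz(n,uv,z):
    o,d=ray(n,uv); return o+d*(z-o[2])/d[2]
def tri(a,b):
    A=np.zeros((3,3));y=np.zeros(3)
    for n,uv in(("top",a),("side",b)):
        o,d=ray(n,uv); d=d/np.linalg.norm(d); M=np.eye(3)-np.outer(d,d); A+=M;y+=M@o
    return np.linalg.solve(A,y)
def proj(n,p):
    K,T=P[n]["camera_matrix"],P[n]["T"]
    c=T[:3,:3].T@(np.asarray(p)-T[:3,3])*[1,-1,-1]; q=K@c; return q[:2]/q[2]
def blob(img,lo,hi,box):
    u0,v0,u1,v1=box
    m=cv2.inRange(cv2.cvtColor(img,cv2.COLOR_BGR2HSV),lo,hi)
    k=np.zeros_like(m);k[v0:v1,u0:u1]=m[v0:v1,u0:u1]
    n,_,st,c=cv2.connectedComponentsWithStats(k)
    return [(st[i,4],c[i].round(1)) for i in range(1,n) if st[i,4]>6]
GREEN=((45,100,40),(80,255,255)); RED=((0,150,90),(6,255,255)); BOX={"top":(235,190,370,330),"side":(220,200,350,330)}
def crop(n,img,f,box=None,s=5):
    u0,v0,u1,v1=box or BOX[n]; cv2.imwrite(f,cv2.resize(img[v0:v1,u0:u1],None,fx=s,fy=s,interpolation=cv2.INTER_CUBIC))
E
python3 - <<'E'
from h import *
I={n:cv2.imread(f"pics/{n}0.png") for n in P}
for n in P: print(n,"g",blob(I[n],*GREEN,BOX[n]),"r",blob(I[n],*RED,BOX[n]))
crop("top",I["top"],"pics/c1.png",(245,190,365,320),4.6)
crop("side",I["side"],"pics/c2.png",(215,205,345,325),5)
# brass rim
m=cv2.inRange(cv2.cvtColor(I["top"],cv2.COLOR_BGR2HSV),(14,140,120),(28,255,255));k=np.zeros_like(m);k[190:310,245:370]=m[190:310,245:370]
pts=np.argwhere(k)[:,::-1].astype(np.float32)
W=np.array([onz("top",p,48)[:2] for p in pts],np.float32)
print(len(W),cv2.minEnclosingCircle(W))
A=np.c_[2*W,np.ones(len(W))];s=np.linalg.lstsq(A,(W**2).sum(1),rcond=None)[0];print(s[:2],np.sqrt(s[2]+s[:2]@s[:2]))
E
```

```text
top g [(np.int32(94), array([307.4, 284.9]))] r [(np.int32(24), array([277.6, 248.9]))]
side g [(np.int32(108), array([281.7, 260.6]))] r [(np.int32(22), array([258.1, 252.9]))]
1264 ((539.8013305664062, -25.692224502563477), 91.97187805175781)
[539.19412097 -25.10000714] 82.71187287364287
```

View pics/c1.png

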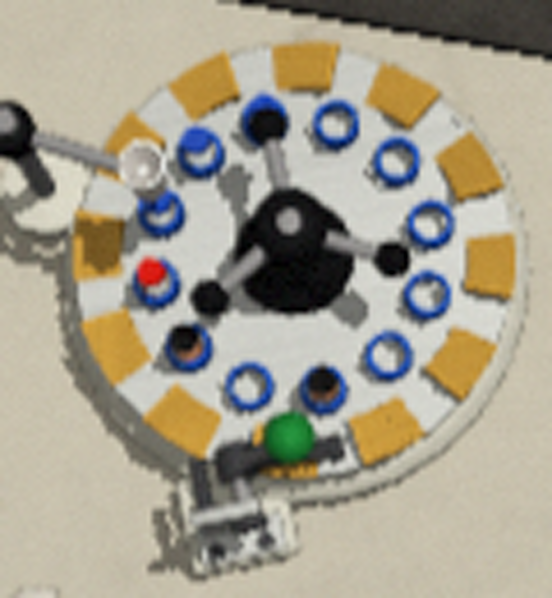

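View pics/c2.png

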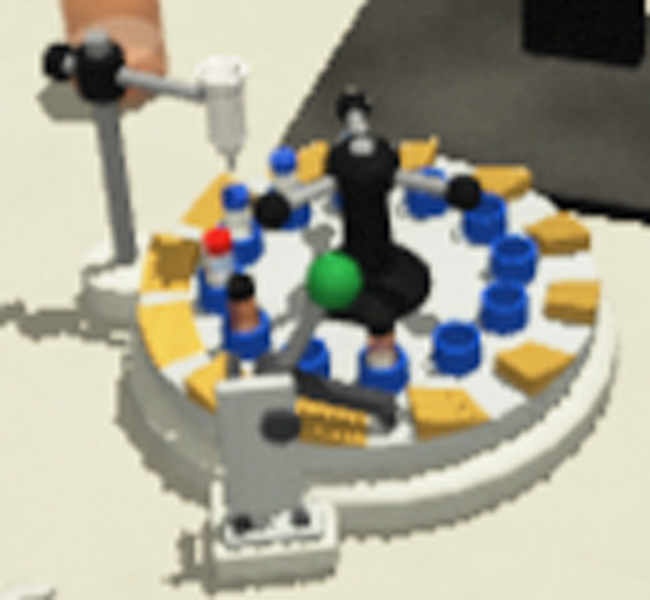

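```bash
python3 - <<'E'
from h import *
g=tri((307.4,284.9),(281.7,260.6)); rd=tri((277.6,248.9),(258.1,252.9))
print("green",g,"top@110",onz("top",(307.4,284.9),110),"side@110",onz("side",(281.7,260.6),110));print("red",rd)
b=[onz("top",p,98) for p in((303,217),(290.7,255),(330.4,246.3))]
sd=[onz("side",(215+u/5,205+v/5),98) for u,v in((352,105),(272,210),(463,191))]
print(np.array(b),np.array(sd))
c=(np.mean(b,0)+np.mean(sd,0))[:2]/2;print("centre",np.mean(b,0)[:2],np.mean(sd,0)[:2])
for B in(b,sd):
  cc=np.mean(B,0)[:2]
  print([(np.linalg.norm(p[:2]-cc).round(1),np.degrees(np.arctan2(*(p[:2]-cc)[::-1])).round(1)) for p in B])
for q in(g,rd): d=q[:2]-[540,-25.4];print(np.linalg.norm(d),np.degrees(np.arctan2(d[1],d[0])))
from scipy.spatial.transform import Rotation as R
print(R.from_quat(r.observe()["tool_rot"]).as_matrix().round(3))
E
```

```text
green [457.56752772 -41.87539213 112.2814487 ] top@110 [457.75221159 -41.55861972 110.        ] side@110 [460.28831209 -41.04567744 110.        ]
red [517.28494403  28.20821116  70.70199821]
[[579.23504466  -8.99986648  98.        ]
 [506.17618116  -1.13079972  98.        ]
 [535.07451374 -68.01800983  98.        ]] [[ 5.80780007e+02 -7.64765201e+00  9.80000000e+01]
 [ 5.07034862e+02 -3.34261892e-01  9.80000000e+01]
 [ 5.36370629e+02 -6.65171715e+01  9.80000000e+01]]
centre [540.16191319 -26.04955868] [541.39516597 -24.83302847]
[(np.float64(42.6), np.float64(23.6)), (np.float64(42.1), np.float64(143.8)), (np.float64(42.3), np.float64(-96.9))]
[(np.float64(43.0), np.float64(23.6)), (np.float64(42.2), np.float64(144.5)), (np.float64(42.0), np.float64(-96.9))]
84.06278030027207 -168.6974877372481
58.222109817542886 112.96351233727212
[[-0.939  0.344 -0.   ]
 [ 0.344  0.939 -0.002]
 [-0.    -0.002 -1.   ]]
```

```bash
python3 - <<'E'
from h import *
print("bottle base side",onz("side",(152,278),0),"bottle cap top tri",tri((91,184),(115,120)))
print("ring",onz("top",(160,292),0),"bluecap",tri((188,168),(194,200)))
print("instr corner",onz("top",(66,312),0), "instr top corner", tri((115,70),(150,85)))
print("monitor bottom",tri((340,140),(331,190)), "monitor corners",tri((160,18),(203,40)),tri((562,80),(473,55)))
E
```

```text
bottle base side [467.49369066 248.58480752   0.        ] bottle cap top tri [515.17197551 267.1786491  315.99303266]
ring [402.37883891 245.87904072   0.        ] bluecap [632.71658652 221.34597179  94.01983188]
instr corner [330.60908738 415.2919115    0.        ] instr top corner [680.84814648 287.87187379 323.61597156]
monitor bottom [742.12117894 -55.28412389  97.06017513] monitor corners [726.00172569 193.20385983 404.622304  ] [ 733.10720458 -314.99619121  405.51693416]
```

Emit:
jog_arm --motion '[[[-0.011,-0.0265,0],[0,0,0],255],[[-0.011,-0.0265,0],[0,0,0],255],[[-0.011,-0.0265,0],[0,0,0],255],[[-0.011,-0.0265,0],[0,0,0],255],[[-0.011,-0.0265,0],[0,0,0],255],[[-0.011,-0.0265,0],[0,0,0],255],[[-0.011,-0.0265,0],[0,0,0],255],[[-0.011,-0.0265,0],[0,0,0],255]]' --newtons 20

```text
time_s: 0.9
position: [233.0, 379.6, 214.3]
tool_rot: [0.174, 0.985, -0.0, -0.0]
ft_force: [0.2, 0.6, 0.6]
width: 29.6
finger_force: 0.0
```

Emit:
jog_arm --motion '[[[-0.0243,-0.0177,0],[0,0,0],255],[[-0.0243,-0.0177,0],[0,0,0],255],[[-0.0243,-0.0177,0],[0,0,0],255],[[-0.0243,-0.0177,0],[0,0,0],255],[[-0.035,-0.03,0],[0,0,0],255],[[-0.035,-0.03,0],[0,0,0],255],[[-0.035,-0.03,0],[0,0,0],255],[[-0.035,-0.03,0],[0,0,0],255]]'

```text
time_s: 1.7
position: [390.8, 118.6, 214.7]
tool_rot: [0.174, 0.985, 0.0, 0.0]
ft_force: [1.1, 0.6, 0.9]
width: 0.5
finger_force: 0.0
```

Emit:
jog_arm --motion '[[[-0.0288,-0.031,0],[0,0,0],255],[[-0.0288,-0.031,0],[0,0,0],255],[[-0.0288,-0.031,0],[0,0,0],255],[[-0.0288,-0.031,0],[0,0,0],255],[[-0.0288,-0.031,0],[0,0,0],255],[[0,0,0],[0,0,8],255],[[0,0,0],[0,0,8],255],[[0,0,0],[0,0,8],255]]'

```text
time_s: 2.5
position: [472.0, -75.2, 214.2]
tool_rot: [0.379, 0.926, -0.0, -0.0]
ft_force: [0.4, -0.7, -0.2]
width: 0.3
finger_force: 0.0
```

Emit:
jog_arm --motion '[[[0,0,0],[0,0,8],255],[[0,0,0],[0,0,8],255],[[0,0,0],[0,0,6.5],255],[[0,0,0],[0,0,0],255]]'

```text
time_s: 2.9
position: [472.1, -74.6, 214.4]
tool_rot: [0.549, 0.836, -0.0, -0.0]
ft_force: [0.1, -0.1, 0.2]
width: 0.7
finger_force: 0.0
```

Emit:
jog_arm --motion '[[[0,0,0.03],[0,0,0],255],[[0,0,0.03],[0,0,0],255],[[0,0,0.03],[0,0,0],255],[[0,0,0.02],[0,0,0],255],[[0,0,0],[0,0,0],255]]'

```text
time_s: 3.4
position: [470.1, -74.5, 102.3]
tool_rot: [0.548, 0.836, -0.002, -0.002]
ft_force: [-0.0, 0.2, 0.3]
width: 0.6
finger_force: 0.0
```

```bash
python3 - <<'E'
from h import *
a=imaging.grab_frame("side");b=imaging.grab_frame("top")
crop("side",a,"pics/c3.png",(200,150,360,320),3.5)
print(blob(a,*GREEN,BOX["side"]),blob(b,*GREEN,BOX["top"]),r.observe()["position"])
E
```

```text
[(np.int32(101), array([281.6, 260.9]))] [] [472.34974638 -74.91207021 104.79718842]
```

View pics/c3.png

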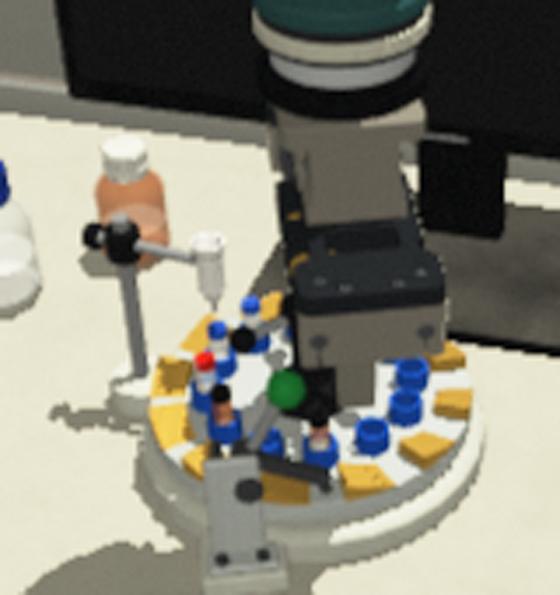

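Emit:
jog_arm --motion '[[[0.006,0,0],[0,0,0],255],[[0.006,0,0],[0,0,0],255],[[0.006,0,0],[0,0,0],255],[[0.006,0,0],[0,0,0],255],[[0.006,0,0],[0,0,0],255],[[0.006,0,0],[0,0,0],255],[[0.006,0,0],[0,0,0],255],[[0.006,0,0],[0,0,0],255]]'

```text
time_s: 4.3
position: [452.9, -30.0, 104.5]
tool_rot: [0.549, 0.836, -0.0, -0.0]
ft_force: [0.4, 0.7, -0.9]
width: 0.6
finger_force: 0.0
```

Emit:
jog_arm --motion '[[[0.004,0,0],[0,0,0],255],[[0,0,0],[0,0,0],255],[[-0.015,0,0],[0,0,0],255],[[-0.02,0,0],[0,0,0],255],[[-0.025,0,0],[0,0,0],255],[[0,0,0],[0,0,0],255]]'

```text
time_s: 4.9
position: [476.6, -85.2, 104.9]
tool_rot: [0.551, 0.835, -0.0, 0.001]
ft_force: [0.0, 0.2, 0.0]
width: 0.4
finger_force: 0.0
```

```bash
python3 - <<'E'
from h import *
a=imaging.grab_frame("side");b=imaging.grab_frame("top")
G=[blob(x,*GREEN,BOX[n]) for x,n in((b,"top"),(a,"side"))]
print(G)
def F(p): d=np.asarray(p)[:2]-[540,-25.5]; t=np.radians(23.4); return np.array([[np.cos(t),np.sin(t)],[-np.sin(t),np.cos(t)]])@d
if G[0] and G[1]: p=tri(G[0][0][1],G[1][0][1]);print(p,F(p))
elif G[1]: print(F(onz("side",G[1][0][1],106)))
print(F(r.observe()["position"]))
print(proj("side",[540-75.3-.397*70,-25.5-32.6+.918*70,106]))
E
```

```text
[[], [(np.int32(84), array([251.5, 265.7]))]]
[-80.2894696   70.58880574]
[-82.04229219 -26.43763485]
[251.87023841 266.29784001]
```

Emit:
jog_arm --motion '[[[0,0,-0.03],[0,0,0],255],[[0,0,-0.03],[0,0,0],255],[[-0.0098,0.027,0],[0,0,0],255],[[-0.0098,0.027,0],[0,0,0],255],[[-0.0098,0.027,0],[0,0,0],255],[[0,0,0],[0,0,-7.5],255],[[0,0,0],[0,0,-7.5],255],[[0,0,0],[0,0,-7.5],255]]'

```text
time_s: 5.8
position: [561.0, -75.4, 164.1]
tool_rot: [0.372, 0.928, -0.0, -0.001]
ft_force: [-0.2, -0.9, -0.0]
width: 0.2
finger_force: 0.0
```

Emit:
jog_arm --motion '[[[0,0,0],[0,0,-7.5],255],[[0,0,0],[0,0,-7.5],255],[[0,0,0],[0,0,-7.5],255],[[0,0,0],[0,0,0],255],[[0,0,0],[0,0,0],255]]'

```text
time_s: 6.3
position: [561.1, -76.1, 164.5]
tool_rot: [0.189, 0.982, 0.0, -0.0]
ft_force: [0.5, -0.1, 0.5]
width: 0.1
finger_force: 0.0
```

```bash
cat >> h.py <<'E'
def F(p): d=np.asarray(p)[:2]-[540,-25.5]; t=np.radians(23.4); return np.array([[np.cos(t),np.sin(t)],[-np.sin(t),np.cos(t)]])@d
E
python3 - <<'E'
from h import *
s=r.observe();q=s["tool_rot"];print(F(s["position"]),s["position"][2],2*np.degrees(np.arctan2(q[1],q[0])))
crop("side",imaging.grab_frame("side"),"pics/c4.png",(200,150,360,320),3.5)
E
```

```text
[ -0.70868055 -54.83955437] 164.45144425716973 158.26215272163088
```

View pics/c4.png

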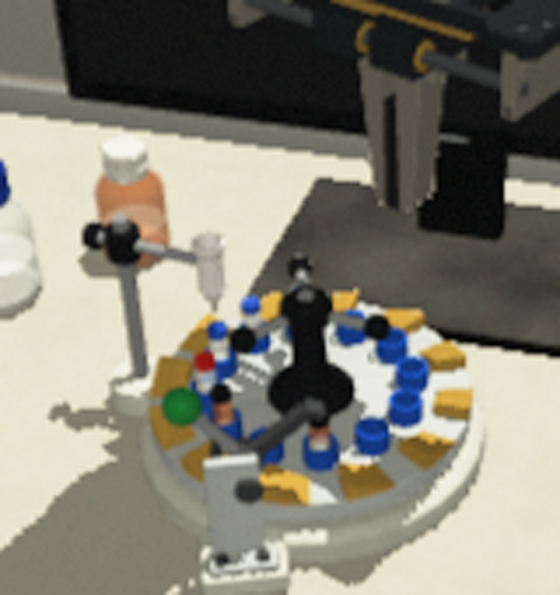

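Emit:
jog_arm --motion '[[[0,0,0.026],[0,0,0],255],[[0,0,0.026],[0,0,0],255],[[0,0,0.02],[0,0,0],255],[[0,0,0],[0,0,0],255],[[0,0,0],[0,0,0],255]]'

```text
time_s: 6.85
position: [561.5, -76.8, 92.7]
tool_rot: [0.188, 0.982, -0.0, -0.0]
ft_force: [-0.3, 0.5, 0.0]
width: 0.7
finger_force: 0.0
```

Emit:
jog_arm --motion '[[[0.004,0,0],[0,0,0],255],[[0.004,0,0],[0,0,0],255],[[0.004,0,0],[0,0,0],255],[[0.004,0,0],[0,0,0],255],[[0.004,0,0],[0,0,0],255],[[0.004,0,0],[0,0,0],255],[[0.004,0,0],[0,0,0],255],[[0,0,0],[0,0,0],255]]'

```text
time_s: 7.65
position: [534.3, -65.5, 92.3]
tool_rot: [0.187, 0.982, 0.001, -0.001]
ft_force: [-0.4, 0.2, 0.4]
width: 0.4
finger_force: 0.0
```

```bash
cat >> h.py <<'E'
def red(img,n):
    b=blob(img,*RED,BOX[n])
    if not b: return None
    d=F(onz(n,b[0][1],70.5)); return b[0],np.linalg.norm(d).round(1),np.degrees(np.arctan2(d[1],d[0])).round(1)
E
python3 - <<'E'
from h import *
s=r.observe();print(F(s["position"]),s["position"][2],s["ft_force"])
for n in P: print(n,red(cv2.imread(f"pics/{n}0.png"),n),red(imaging.grab_frame(n),n))
E
```

```text
[-21.13092866 -34.39302194] 92.34851918330176 [-0.35790161  0.18058279  0.40392207]
top ((np.int32(24), array([277.6, 248.9])), np.float64(57.9), np.float64(89.5)) None
side ((np.int32(22), array([258.1, 252.9])), np.float64(58.8), np.float64(89.2)) ((np.int32(18), array([260.8, 245.1])), np.float64(58.2), np.float64(64.2))
```

Emit:
jog_arm --motion '[[[0.0038,0,0],[0,0,0],255],[[0,0,0],[0,0,0],255],[[-0.012,0,0],[0,0,0],255],[[-0.02,0,0],[0,0,0],255],[[0,0,-0.04],[0,0,0],255],[[0,0,-0.04],[0,0,0],255],[[-0.04,0,0],[0,0,0],255],[[0,0,0],[0,0,0],255]]'

```text
time_s: 8.55
position: [603.3, -93.6, 174.3]
tool_rot: [0.188, 0.982, -0.0, 0.003]
ft_force: [-0.3, 0.6, -0.2]
width: 0.6
finger_force: 0.0
```

```bash
python3 - <<'E'
from h import *
s=r.observe();print(F(s["position"]),s["position"][2],s["ft_force"])
for n in P:
    i=imaging.grab_frame(n);print(n,red(i,n))
    m=cv2.inRange(i,(0,0,0),(45,45,45));cv2.imwrite(f"pics/{n}5.png",i)
    # ball points expected at z98, angles 210,330,90
    for a in(-30,90,210):
        t=np.radians(a+23.4);c=np.array([540+42*np.cos(t),-25.5+42*np.sin(t),98]);q=proj(n,c);u,v=q.round().astype(int)
        w=m[v-5:v+6,u-5:u+6];y,x=np.nonzero(w);d=F(onz(n,(u-5+x.mean(),v-5+y.mean()),98)) if len(x) else [0,0]
        print(a,len(x),np.degrees(np.arctan2(d[1],d[0])).round(1))
E
```

```text
[ 31.07419094 -87.60373544] 174.27643624872388 [-0.28519359  0.62077143 -0.19715207]
top None
-30 0 0.0
90 0 0.0
210 15 -148.4
side ((np.int32(15), array([261.6, 243.9])), np.float64(58.4), np.float64(60.1))
-30 21 -29.6
90 33 87.8
210 38 -150.9
```

Emit:
jog_arm --motion '[[[0,0,0],[0,0,7.5],255],[[0,0,0],[0,0,7.5],255],[[0,0,0],[0,0,7.5],255],[[0,0,0],[0,0,7.5],255],[[0,0,0],[0,0,7.5],255],[[0,0,0],[0,0,7.5],255]]'

```text
time_s: 9.25
position: [597.5, -91.2, 171.6]
tool_rot: [0.551, 0.834, -0.0, -0.001]
ft_force: [0.0, 0.1, -0.3]
width: 0.5
finger_force: 0.0
```

Emit:
jog_arm --motion '[[[0.032,-0.0189,0],[0,0,0],255],[[0.032,-0.0189,0],[0,0,0],255],[[0.032,-0.0189,0],[0,0,0],255],[[0.032,-0.0189,0],[0,0,0],255],[[0.032,-0.0189,0],[0,0,0],255],[[0.032,-0.0189,0],[0,0,0],255],[[0,0,0],[0,0,0],255],[[0,0,0],[0,0,0],255]]'

```text
time_s: 10.05
position: [417.8, 40.1, 172.4]
tool_rot: [0.548, 0.836, 0.0, -0.0]
ft_force: [0.3, -0.3, -0.3]
width: 0.5
finger_force: 0.0
```

```bash
python3 - <<'E'
from h import *
s=r.observe();q=s["tool_rot"];print(F(s["position"]),s["position"][2],2*np.degrees(np.arctan2(q[1],q[0])))
i=imaging.grab_frame("side");print(red(i,"side"),blob(i,*GREEN,BOX["side"]))
E
```

```text
[-86.14710836 108.74211037] 172.44199187824574 113.50979900868492
((np.int32(18), array([261.7, 243.6])), np.float64(58.7), np.float64(59.2)) [(np.int32(89), array([251.5, 265.4]))]
```

Emit:
jog_arm --motion '[[[0,0.004,0.025],[0,0,0],255],[[0,0,0.025],[0,0,0],255],[[0,0,0.019],[0,0,0],255],[[0,0,0],[0,0,0],255],[[-0.008,0,0],[0,0,0],255],[[-0.007,0,0],[0,0,0],255],[[-0.007,0,0],[0,0,0],255],[[-0.006,0,0],[0,0,0],255]]'

```text
time_s: 10.9
position: [434.3, 14.9, 104.4]
tool_rot: [0.549, 0.836, 0.001, 0.0]
ft_force: [-0.6, 0.9, 0.3]
width: 0.8
finger_force: 0.4
```

Emit:
jog_arm --motion '[[[-0.006,0,0],[0,0,0],255],[[-0.006,0,0],[0,0,0],255],[[-0.006,0,0],[0,0,0],255],[[-0.005,0,0],[0,0,0],255],[[0,0,0],[0,0,0],255],[[0.02,0,0],[0,0,0],255],[[0.03,0,0],[0,0,0],255],[[0,0,0],[0,0,0],255]]'

```text
time_s: 11.7
position: [421.0, 43.0, 103.2]
tool_rot: [0.547, 0.837, -0.0, -0.001]
ft_force: [0.1, -0.3, -0.5]
width: 0.9
finger_force: 0.0
```

Emit:
jog_arm --motion '[[[0.01,0,-0.04],[0,0,0],255],[[0.02,0,-0.04],[0,0,0],255],[[0.02,0,0],[0,0,0],255],[[0,0,0],[0,0,0],255]]'

```text
time_s: 12.1
position: [402.8, 88.1, 184.5]
tool_rot: [0.547, 0.837, 0.001, 0.0]
ft_force: [-0.2, -0.5, -0.2]
width: 0.5
finger_force: 0.0
```

```bash
python3 - <<'E'
from h import *
s=r.observe();print(s["time_s"],F(s["position"]),s["position"][2])
for n in P:
    i=imaging.grab_frame(n);g=blob(i,*GREEN,BOX[n]);print(n,red(i,n),g)
    crop(n,i,f"pics/{n}6.png",(215,190,365,325),4)
    if g: print(F(onz(n,g[0][1],110)),F(onz(n,blob(cv2.imread(f"pics/{n}0.png"),*GREEN,BOX[n])[0][1],110)))
E
```

```text
12.1 [-80.84673655 158.73928029] 184.52251284257594
top ((np.int32(13), array([279.5, 233.7])), np.float64(56.2), np.float64(60.0)) [(np.int32(95), array([307.4, 284.9]))]
[-81.86093522  17.92666315] [-81.86093522  17.92666315]
side ((np.int32(18), array([261.7, 243.6])), np.float64(58.7), np.float64(59.2)) [(np.int32(107), array([281.8, 260.7]))]
[-79.63641024  17.23987869] [-79.32970331  17.39021133]
```

View pics/side6.png

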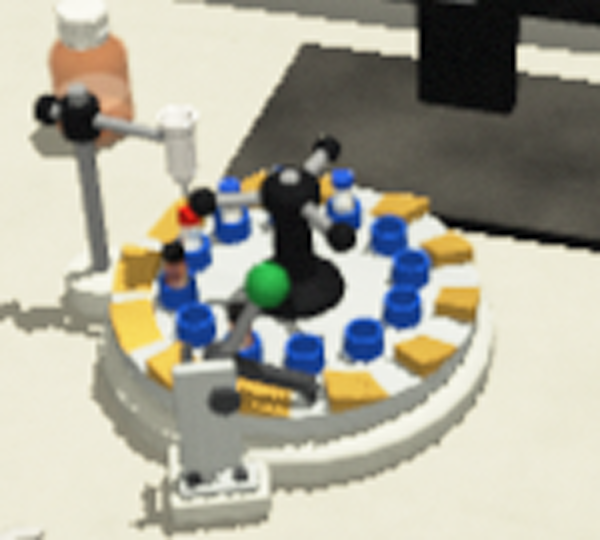

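The pawl's green ball (side pixel 281.8, 260.7) is back at its original pixel, so the nose is home. The red cap (261.7, 243.6) stands under the needle guide, and all the vials are seated.

```bash
python3 -c "
from rig import r; print(r.sign_off())"
```

```text
the job is handed in; nothing more can be done
None
```

The job is handed in at about 12 s of robot time: the carousel is back one notch with the red-capped vial under the needle guide, the pawl is home in its notch by the pictures, and the vials in view are still in their cups.

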